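# Turn the card holder's flat up and lock it

## Task

The round wooden bar of the card holder has been left the wrong way round: turn it by its four-armed steel hand star until the planed flat with the card slot faces straight up. Then push the steel locking pin at the other end down until its head sits on the guide block, so that its tapered end drops fully into the notch of the disc and locks the bar. Leave the pen, bell, ribbon spool and stud case where they are.

Things in the scene. Friction and masses are not known exactly. Their poses are not given: they have to be found in the camera images.
- card_stand: fixed wooden stand. Origin: centre of the underside of its base board (130 x 210 x 16 mm); y runs along the bar, z is up. The bar (60 mm across, y = -60 to 60 mm) has its axis 80 mm above the origin, parallel to y, between two cheeks 14 mm thick (outer faces at y = -77 and 77 mm; tops 26 mm above the axis at the -y end, 66 mm at the +y end).
- card_bar (a joint): angle of the bar about the stand's +y axis, rad; it starts anywhere at least 50 degrees off and turns freely both ways. 0 (or any whole turn) = flat and notch straight up; growing values carry the top of the bar towards the stand's +x. A stiff bearing (0.08 N m) keeps the bar where it is left.
- bar_flat (a point): middle of the planed flat (45 x 120 mm, 20 mm from the bar's axis, with a card slot 8 mm wide and 8 mm deep along its middle); turns with the bar; its z axis points straight out of the flat
- star (a point): centre of the steel hand star, on the bar's axis at y = -108 mm of the stand; axes turn with the bar (z towards the flat's side). Four round arms, 12 mm thick, reach 50 mm from the axis, at 45, 135, 225 and 315 degrees from its z axis in its x-z plane: with the flat up they stand 45 degrees off upright. Hub 32 mm across, 20 mm long. Push an arm aside or down with closed fingers from above.
- disc (a point): centre of the steel index disc (84 mm across, y = 82 to 98 mm of the stand) that turns with the bar; one tapered notch in its rim, on the flat's side (+z of this point)
- guide (a point): top centre of the fixed wooden guide block over the disc, where the locking pin passes through: 146 mm above the stand's origin, y = 90 mm; the block is 40 mm in x, y = 63 to 104 mm, 20 mm high
- pin_head (a point): centre of the top of the locking pin's head, a steel disc 30 mm across and 10 mm high, at x = 0, y = 90 mm of the stand; 174 mm above the stand's origin when up, 156 mm when home
- lock_pin (a joint): how far the pin is pushed down, m: 0 = up, 0.018 = home, head on the guide block. Slides with 1.2 N of friction and stays where left. Its tapered end meets the disc's rim after 2 mm unless the notch is below; within about 0.15 rad of flat-up the taper enters the notch and, pushed with 5 to 10 N, turns the bar into line.
- stud_case: closed dark red case, 72 x 88 x 37 mm, a bystander; origin at the centre of its underside
- copper_bell: copper bell with a wooden grip, 59 mm across, 90 mm high, standing, a bystander; origin at the centre of its underside
- ribbon_spool: flat spool of ribbon, about 62 mm across, 20 mm high, a bystander; origin near its middle at its underside
- pen: black pen, 132 mm long, lying along its x axis, a bystander; origin at its middle, underside

How it is judged (in metres and radians):
At the end, for the whole second after the job is handed in: The flat faces straight up within 0.07 rad (4 degrees), the bar is at rest, and the locking pin is pushed down at least 15.5 of its 18 mm, its taper in the notch (angle between bar_flat's own z axis and vertical below 0.07 rad and value of joint lock_pin above 0.0155 m and velocity of joint card_bar between -0.05 and 0.05 rad/s); the robot touches nothing.
It fails at once if the stud case, bell, ribbon spool or pen is moved by more than 30 mm (distance of any of stud_case, copper_bell, ribbon_spool, pen from where it was at the start of the episode above 0.03 m).
It also fails if it takes over 51 s, if anything falls off the work surface, if the arm or the gripper's body presses on something with over 40 N, if the wrist force passes 120 N, or if a joint passes its speed limit or range.

## Robot

A 7-joint arm with a two-finger parallel gripper is mounted at the origin on a cart in front of the work surface, level with it; the furniture and walls round the work are solid. World frame = base frame: x ahead of the robot, y to its left, z up, the work surface at z = 0. Lengths are in mm, angles in rad, forces in N, time in s.
With the tool pointing down it reaches from about 425 to 875 mm from the base axis. Payload 4.7 kg.
Tool frame: the origin (TCP) lies on the front face of the gripper's body, between the roots of the fingers; the fingertips stand 70 mm ahead of it and the grasp point (between the pads) lies 51 mm ahead of it; z points along the fingers, y is the line along which they close (so a half turn about z gives the same grasp; the last joint's range is limited). The gripper opens to 87 mm and grips with 3 to 60 N. Pads are 19 mm wide; open, the fingers measure 117 mm over their backs; the gripper's body (75 mm by 190 mm) begins 51 mm behind the grasp point.
Start: joints at [-1.202, 0.321, -0.07, 1.45, 0.023, 1.371, -0.057], TCP at [225.835, 609.522, 292.287] pointing down, gripper open.
Joint ranges: [-2.86, 2.86], [-0.3, 2.09], [-1.38, 1.24], [0.06, 2.45], [-1.56, 4.7], [0.09, 2.05], [-2.69, 2.69]. Speed limits (rad/s): [2.57, 2.57, 3.14, 3.14, 3.14, 3.14, 3.14].

## Interface

Orientations are given as a rotation vector (axis times angle).
In Python, from cell import monitor, vision, robot, models gives the robot as it stands. The module is installed in compiled form; this text tells all that it offers.
- The arm moves only by the tool servo_tool, never from a script. Its argument "steps" is a list of rows, each an object with "linear": the shift along the world's x, y, z in m, a list of three; "roll": the turn about the world's z in degrees; "claw": the closure in counts, from 0 (fully open) to 255 (shut). In form: [{"linear": [x, y, z], "roll": roll, "claw": claw}, ...]. A call has 1 to 20 rows; each row is the pose to reach, as a shift and turn from the pose commanded when the call began; what a row does not reach only later rows make up. A row lasts 1/8 s, in which the tool goes at most 62.5 mm and 10.7 degrees, less where a joint would pass 70% of its speed; a pose out of reach is approached as far as the arm can. A call with a gripper value outside its range is refused whole. The fingers move at their own pace and stop on an object; "squeeze" is the grip in N (left out, the last holds). Time passes only in rows, so rows that repeat a pose let the fingers close. It gives the time, the measured TCP pose, the force, the opening and the grip force at its end, in the units of the state.
- monitor.read_state(): the state, without advancing time (a new reading comes with each control period).
- vision.snapshot(name): name is "side" or "top" or "wrist"; returns the picture (384x512x3 uint8, red, green, blue); there is no depth.
- vision.calibration(name): a dict with "fx", "fy", "cx", "cy" (pixels), "rvec" (rotation vector, rad) and "tvec" (3), from world to camera coordinates, as OpenCV has them. Camera axes: x right, y down, z forward; pixel columns grow to the right and rows downward; lengths in mm; the calibration is good to about 2 mm. The wrist camera is an equidistant fisheye: a pixel r from the principal point sees the ray r / f radians off the axis. A picture is of the moment at which its call begins: read the wrist's pose just before it. calibration takes no time and is no camera call; for the wrist camera it gives the pose at the moment of the call.
- robot.sign_off(): hands the job in; it is judged then, once.
Trained networks look in the newest picture that a camera, given by its name, has taken for a name from the list of things; names that differ only in an ending like _2 or _b are one class to them, and where a whole thing is asked for, a point or a joint stands for the part that bears it (a point fixed in the world has none). Each returns a list of dicts, best first, with "conf" (0 to 1); they miss things now and then, are a little off and sometimes report something else, mostly with a low value. They report only what shows in the picture. A call takes as long as a camera call.
- models.find_in(camera, name): "uv" ([column, row] in pixels, amid what is visible of it).
The state is a dict: "t": time; "joints": joint angles; "joint_velocities": joint speeds; "joint_efforts": joint torques, N m; "tcp_pos": TCP position; "eef_rot": TCP orientation; "wrist_force": force on the tool from outside, world axes, zero at the start; "ft_torque": the same for the moment, N m; "finger_gap": finger opening in mm; "grip_force": force on a finger pad.
Only numpy, scipy, OpenCV 4.12 (cv2) and the standard library are available. Lean on these libraries where they do the work, as an engineer would, in place of code of your own. Each camera call takes 0.05 s, during which the arm holds its last target. There are 200 camera calls.

## Working session

There is one attempt and no reset: what is moved stays moved. The work goes in short steps, Python scripts to look and compute and a tool call to move; the robot and the scene stay as the last step left them, time stands still between calls to the robot, and variables do not carry over. Pictures are saved under pics/ and viewed, at most 10 in all, crops included, and the job is handed in when it is done.

Besides the shell and the picture viewer there is one more tool, called after "Call:" by a JSON object that holds its "api" and its "payload", one argument or row to a line. servo_tool: Moves the arm, as the interface text tells. Its arguments: {"type":"object","properties":{"steps":{"type":"array","items":{"type":"object","properties":{"linear":{"type":"array","items":{"type":"number"}},"roll":{"type":"number"},"claw":{"type":"number"}}}},"squeeze":{"type":"number"}},"required":["steps"]}

```bash
mkdir -p pics
python3 - <<'E'
from cell import monitor, vision, robot, models
import cv2,numpy as np
s=monitor.read_state();print(s['t'],s['tcp_pos'],s['eef_rot'],s['finger_gap'])
ims=[]
for c in('side','top'):
    im=vision.snapshot(c);cv2.imwrite(f'pics/{c}0.png',cv2.resize(im[:,:,::-1],(800,600)))
    print(c,{k:np.round(v,4).tolist() for k,v in vision.calibration(c).items()})
    for n in('card_stand','card_bar','bar_flat','star','disc','guide','pin_head','stud_case','copper_bell','ribbon_spool','pen'):
        try: print(n,[(np.round(d['uv'],1).tolist(),round(d['conf'],2)) for d in models.find_in(c,n)][:3])
        except Exception as e: print(n,e)
E
```

```text
0.0 [225.68175965 609.10980216 291.1680283 ] [-5.54249008e-01 -3.09205952e+00  3.01182567e-03] 87.28261801574266
side {'fx': 390.4171, 'fy': 390.4171, 'cx': 257.2447, 'cy': 192.3137, 'rvec': [2.1577, -0.387, 0.1931], 'tvec': [-566.0497, 213.5182, 911.1716]}
card_stand [([247.3, 227.5], 0.88)]
card_bar [([253.0, 213.2], 0.85)]
bar_flat [([252.4, 216.4], 0.61), ([299.9, 316.1], 0.51)]
star [([252.0, 209.5], 0.88), ([300.7, 315.3], 0.51)]
disc [([250.4, 213.2], 0.9), ([247.3, 226.8], 0.5)]
guide [([248.4, 223.4], 0.78)]
pin_head [([231.9, 166.6], 0.48)]
stud_case [([302.8, 196.0], 0.87)]
copper_bell [([235.2, 160.0], 0.44)]
ribbon_spool [([301.5, 315.8], 0.92)]
pen [([208.5, 336.1], 0.71), ([304.3, 195.2], 0.38)]
top {'fx': 423.9538, 'fy': 423.9538, 'cx': 258.5304, 'cy': 184.0491, 'rvec': [2.1553, -2.1334, 0.1666], 'tvec': [-7.3736, 586.7525, 1375.6615]}
card_stand [([271.8, 188.4], 0.65)]
card_bar [([276.0, 180.9], 0.64)]
bar_flat [([272.7, 185.4], 0.64), ([273.6, 185.1], 0.29)]
star [([270.2, 184.8], 0.84)]
disc [([270.4, 186.0], 0.89)]
guide [([271.3, 185.9], 0.97)]
pin_head [([243.7, 191.3], 0.43)]
stud_case [([244.2, 129.6], 0.77), ([270.6, 183.6], 0.62)]
copper_bell [([166.2, 170.2], 0.72), ([272.3, 182.2], 0.42)]
ribbon_spool [([348.5, 187.1], 0.55)]
pen [([270.9, 180.8], 0.37)]
```

View pics/side0.png

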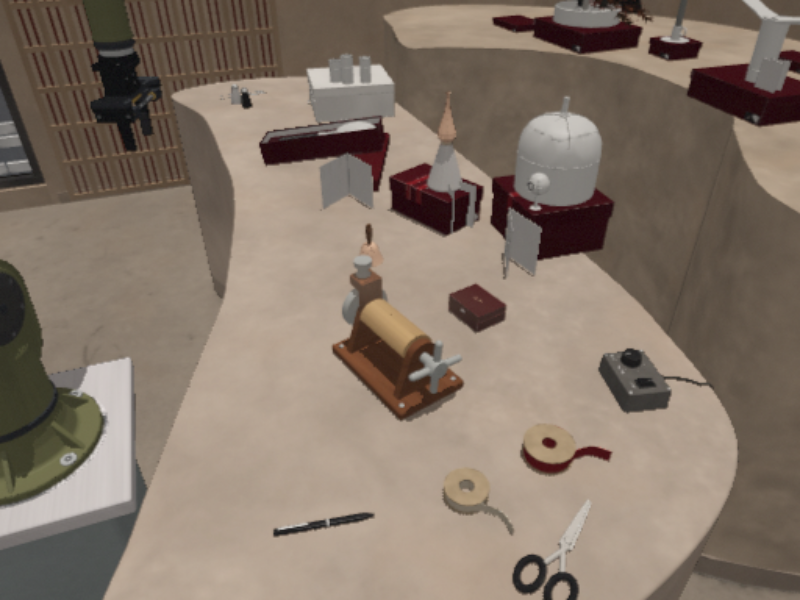

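View pics/top0.png

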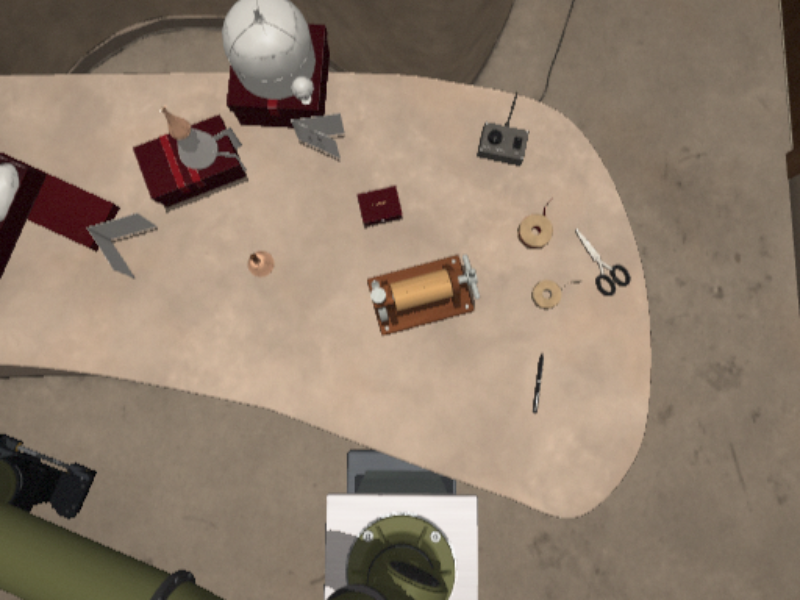

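The stand is near (395,360) in the side view (800 px), with the pin head at (363,262) and the star at (438,368). In the top view its base corners are about (368,278), (459,255), (475,310) and (383,334).

```bash
cat > h.py <<'E'
import numpy as np,cv2
from cell import vision
def bp(c,uv,z):
    k=vision.calibration(c);R=cv2.Rodrigues(np.array(k['rvec'],float))[0];t=np.array(k['tvec'],float)
    d=R.T@np.array([(uv[0]-k['cx'])/k['fx'],(uv[1]-k['cy'])/k['fy'],1]);o=-R.T@t
    return o+d*(z-o[2])/d[2]
def pr(c,P):
    k=vision.calibration(c);K=np.array([[k['fx'],0,k['cx']],[0,k['fy'],k['cy']],[0,0,1.]])
    return cv2.projectPoints(np.array(P,float).reshape(-1,1,3),np.array(k['rvec'],float),np.array(k['tvec'],float),K,None)[0][:,0]
E
python3 - <<'E'
from h import *
s=512/800
c=np.array([bp('top',(u*s,v*s),16) for u,v in[(368,278),(459,255),(475,310),(383,334)]]);print(c.round(),c.mean(0))
print('head',bp('top',(378*s,295*s),174)) ;print('star',bp('top',(470*s,280*s),80))
print('side head',bp('side',(363*s,262*s),174),'star',bp('side',(438*s,368*s),80))
a=vision.snapshot('side');b=vision.snapshot('top')
A=cv2.resize(a[155:270,205:305],None,fx=5,fy=5,interpolation=2);B=cv2.resize(b[155:222,228:315],None,fx=4.4,fy=4.4,interpolation=2)
cv2.imwrite('pics/cs.png',A[:,:,::-1]);cv2.imwrite('pics/ct.png',B[:,:,::-1])
E
```

```text
[[ 612.   78.   16.]
 [ 665. -122.   16.]
 [ 543. -157.   16.]
 [ 489.   43.   16.]] [577.26732361 -39.59719196  16.        ]
head [551.92412952  49.24496699 174.        ]
star [ 598.8875291  -139.45138549   80.        ]
side head [551.44939638  41.21896537 174.        ] star [ 608.80410028 -144.00365418   80.        ]
```

View pics/cs.png

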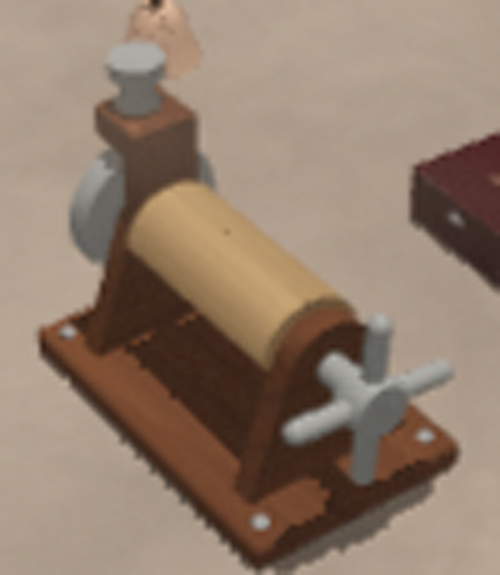

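View pics/ct.png

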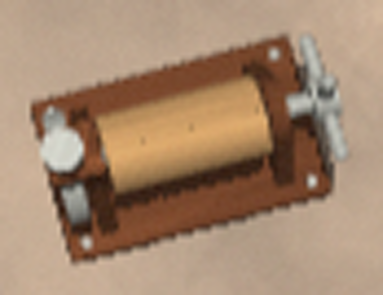

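The crops show the star arms nearly vertical and horizontal, with tips in the side crop at about (378,325), (450,370), (295,435) and (363,475). No flat or slot is visible on the upper side, so the flat faces down and to one side. I'll fit the angle next.

```bash
cat >> h.py <<'E'
def W(P,st):
    x,y,a=st;P=np.array(P,float);R=np.array([[np.cos(a),-np.sin(a),0],[np.sin(a),np.cos(a),0],[0,0,1]]);return P@R.T+[x,y,0]
E
python3 - <<'E'
from h import *
from scipy.optimize import least_squares
o=np.array([205,155]);q=np.array([228,155])
S=o+np.array([[385,405],[137,60],[42,335],[265,565],[458,448]])/5
PS=[[0,-118,80],[0,90,174],[-65,105,16],[-65,-105,10],[65,-105,16]]
T=q+np.array([[325,92],[62,148],[32,103],[288,37],[333,192],[75,262]])/4.4
PT=[[0,-112,80],[0,90,174],[65,105,16],[65,-105,16],[-65,-105,16],[-65,105,16]]
arm=o+np.array([[378,325],[450,370],[363,475],[295,435]])/5
def tips(phi): return [[47*np.sin(phi+i*np.pi/2),-108,80+47*np.cos(phi+i*np.pi/2)] for i in range(4)]
f=lambda p:np.r_[(pr('side',W(PS,p[:3]))-S).ravel(),(pr('top',W(PT,p[:3]))-T).ravel(),(pr('side',W(tips(p[3]),p[:3]))-arm).ravel()]
for p0 in(0,):
    r=least_squares(f,[577,-40,.26,p0],x_scale=[1,1,.01,.01],loss='soft_l1');print(r.x,np.degrees(r.x[3]),r.fun.reshape(-1,2).round(1).tolist())
k=vision.calibration('side');R=cv2.Rodrigues(np.array(k['rvec']))[0];c=-R.T@k['tvec'];print('cam',c)
a=r.x[2];d=c-[r.x[0],r.x[1],80];print('in stand',np.cos(a)*d[0]+np.sin(a)*d[1],-np.sin(a)*d[0]+np.cos(a)*d[1],d[2])
k=vision.calibration('wrist');print({a:np.round(b,3).tolist() for a,b in k.items()})
R=cv2.Rodrigues(np.array(k['rvec']))[0];print('wcam',-R.T@k['tvec'],R[2])
E
```

```text
[ 5.77375247e+02 -3.90337309e+01  2.79717168e-01  6.98073508e-02] 3.999666577115691 [[0.2, 1.6], [-0.4, -0.6], [-1.8, -1.2], [-1.2, -0.5], [1.4, -1.1], [1.1, 0.5], [0.4, -0.0], [-0.4, -0.3], [0.3, -1.3], [0.7, -0.4], [-0.3, 0.1], [0.6, -0.5], [-0.5, -0.3], [0.3, 0.4], [-0.3, 0.4]]
cam [ 320.63344418 -779.60578487  696.88231896]
in stand -451.223125078319 -640.9063985711364 616.8823189609845
{'fx': 297.319, 'fy': 297.319, 'cx': 256.314, 'cy': 190.549, 'rvec': [-2.388, -1.664, -0.224], 'tvec': [-650.128, -33.38, 389.76]}
wcam [158.29843424 635.38045708 383.31094237] [ 0.24937736 -0.09410459 -0.96382325]
```

Run:
```python
from h import *
st=(577.4,-39,.2797);o=np.array([205,155])
for ang in(54,-126,-83):
    t=np.radians(ang);print(ang,((pr('side',W([[30*np.sin(t),y,80+30*np.cos(t)] for y in(60,-60)],st))-o)*5).round().tolist())
for n,P in dict(star=[0,-108,130],head=[0,90,174]).items(): print(n,W([P],st).round(1))
```

```text
54 [[210.0, 189.0], [351.0, 303.0]]
-126 [[137.0, 275.0], [271.0, 396.0]]
-83 [[126.0, 247.0], [262.0, 367.0]]
star [[ 607.2 -142.8  130. ]]
head [[552.6  47.5 174. ]]
```

The bar's lower-left silhouette matches the flat at about -131° (cut edge), so it needs +131°, with the top moving towards stand +x. I'll move beside the star, on its -x side, at a safe height.

Call:
{"api": "servo_tool", "payload": {
  "steps": [
    {"linear": [0.174,-0.381,0],"roll": -27,"claw": 255},
    {"linear": [0.174,-0.381,0],"roll": -27,"claw": 255},
    {"linear": [0.174,-0.381,0],"roll": -27,"claw": 255},
    {"linear": [0.174,-0.381,0],"roll": -27,"claw": 255},
    {"linear": [0.174,-0.381,0],"roll": -27,"claw": 255},
    {"linear": [0.174,-0.381,0],"roll": -27,"claw": 255},
    {"linear": [0.174,-0.381,0],"roll": -27,"claw": 255},
    {"linear": [0.348,-0.762,0],"roll": -53.7,"claw": 255},
    {"linear": [0.348,-0.762,0],"roll": -53.7,"claw": 255},
    {"linear": [0.348,-0.762,0],"roll": -53.7,"claw": 255},
    {"linear": [0.348,-0.762,0],"roll": -53.7,"claw": 255},
    {"linear": [0.348,-0.762,0],"roll": -53.7,"claw": 255},
    {"linear": [0.348,-0.762,0],"roll": -53.7,"claw": 255},
    {"linear": [0.348,-0.762,0],"roll": -53.7,"claw": 255},
    {"linear": [0.348,-0.762,-0.04],"roll": -53.7,"claw": 255},
    {"linear": [0.348,-0.762,-0.072],"roll": -53.7,"claw": 255},
    {"linear": [0.348,-0.762,-0.072],"roll": -53.7,"claw": 255}
  ]
}}

```text
t: 3.42
tcp_pos: [572.4, -152.0, 217.9]
eef_rot: [-1.889, -2.505, 0.004]
wrist_force: [0.2, -0.3, 0.4]
finger_gap: 0.4
grip_force: 0.0
```

Run:
```python
from h import *
from cell import monitor
s=monitor.read_state();print(s['t'],s['tcp_pos'],s['eef_rot'],s['finger_gap'],s['wrist_force'])
w=vision.snapshot('side')
cv2.imwrite('pics/s1.png',cv2.resize(w[120:270,170:340],None,fx=3.4,fy=3.4,interpolation=2)[:,:,::-1])
```

```text
3.425 [ 572.35395618 -151.95077942  217.93732637] [-1.8886853  -2.50496853  0.00425841] 0.3885090239739763 [ 0.21597848 -0.28952862  0.37987884]
```

View pics/s1.png

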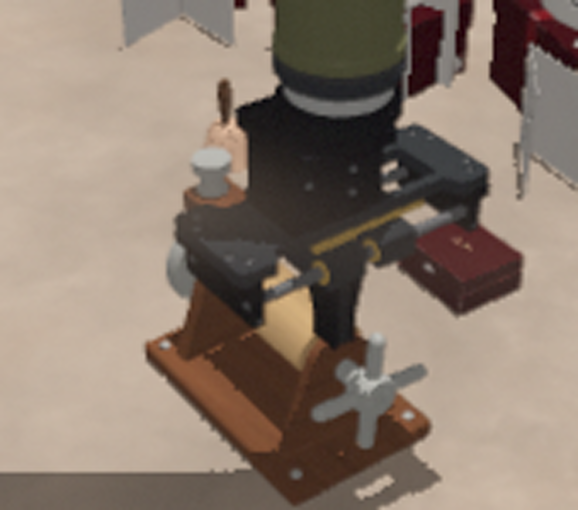

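The hand is left of the star, with the fingertips near (340,335) in the crop and the star at (370,390). First push now.

Call:
{"api": "servo_tool", "payload": {
  "steps": [
    {"linear": [0,0,-0.043],"roll": 0,"claw": 255},
    {"linear": [0,0,-0.043],"roll": 0,"claw": 255},
    {"linear": [0.01,0.003,-0.043],"roll": 0,"claw": 255},
    {"linear": [0.02,0.006,-0.043],"roll": 0,"claw": 255},
    {"linear": [0.027,0.008,-0.043],"roll": 0,"claw": 255},
    {"linear": [0.033,0.01,-0.043],"roll": 0,"claw": 255},
    {"linear": [0.039,0.012,-0.043],"roll": 0,"claw": 255},
    {"linear": [0.045,0.013,-0.043],"roll": 0,"claw": 255},
    {"linear": [0.05,0.0144,-0.043],"roll": 0,"claw": 255},
    {"linear": [0.05,0.0144,-0.043],"roll": 0,"claw": 255}
  ]
}}

```text
t: 4.72
tcp_pos: [624.7, -137.4, 177.3]
eef_rot: [1.89, 2.508, 0.002]
wrist_force: [-1.5, 0.2, -1.0]
finger_gap: 0.6
grip_force: 0.2
```

Call:
{"api": "servo_tool", "payload": {
  "steps": [
    {"linear": [-0.004,-0.001,0],"roll": 0,"claw": 255},
    {"linear": [-0.004,-0.001,0.05],"roll": 0,"claw": 255},
    {"linear": [-0.004,-0.001,0.05],"roll": 0,"claw": 255},
    {"linear": [-0.069,-0.02,0.05],"roll": 0,"claw": 255},
    {"linear": [-0.069,-0.02,0.05],"roll": 0,"claw": 255},
    {"linear": [-0.069,-0.02,0.05],"roll": 0,"claw": 255}
  ]
}}

```text
t: 5.48
tcp_pos: [554.7, -157.9, 227.4]
eef_rot: [1.892, 2.508, 0.003]
wrist_force: [0.7, 0.1, -0.5]
finger_gap: 0.4
grip_force: 0.0
```

Run:
```python
from h import *
w=vision.snapshot('side')
cv2.imwrite('pics/s2.png',cv2.resize(w[120:270,170:340],None,fx=3.4,fy=3.4,interpolation=2)[:,:,::-1])
```

```text
(no output)
```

View pics/s2.png

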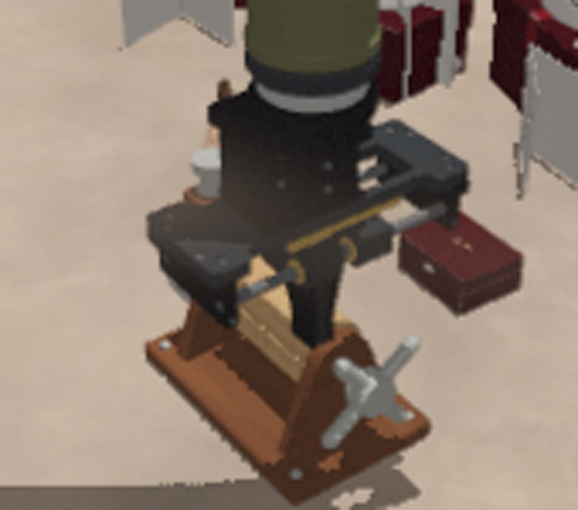

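The slot is now visible on the bar's -x side, around (270,345), and the star has turned about 60°. That confirms the direction, so I'll make the second push.

Call:
{"api": "servo_tool", "payload": {
  "steps": [
    {"linear": [0,0,-0.052],"roll": 0,"claw": 255},
    {"linear": [0,0,-0.052],"roll": 0,"claw": 255},
    {"linear": [0.01,0.003,-0.052],"roll": 0,"claw": 255},
    {"linear": [0.02,0.006,-0.052],"roll": 0,"claw": 255},
    {"linear": [0.028,0.008,-0.052],"roll": 0,"claw": 255},
    {"linear": [0.035,0.01,-0.052],"roll": 0,"claw": 255},
    {"linear": [0.041,0.012,-0.052],"roll": 0,"claw": 255},
    {"linear": [0.047,0.0135,-0.052],"roll": 0,"claw": 255},
    {"linear": [0.054,0.0155,-0.052],"roll": 0,"claw": 255},
    {"linear": [0.054,0.0155,-0.052],"roll": 0,"claw": 255}
  ]
}}

```text
t: 6.78
tcp_pos: [609.3, -142.2, 174.7]
eef_rot: [1.891, 2.509, -0.0]
wrist_force: [-0.8, -2.1, -0.3]
finger_gap: 0.3
grip_force: 0.7
```

Call:
{"api": "servo_tool", "payload": {
  "steps": [
    {"linear": [-0.001,0,0],"roll": 0,"claw": 255},
    {"linear": [-0.001,0,0.07],"roll": 0,"claw": 255},
    {"linear": [-0.001,0,0.12],"roll": 0,"claw": 255},
    {"linear": [-0.001,0,0.12],"roll": 0,"claw": 255},
    {"linear": [-0.053,0.19,0.12],"roll": 0,"claw": 255},
    {"linear": [-0.053,0.19,0.12],"roll": 0,"claw": 255},
    {"linear": [-0.053,0.19,0.12],"roll": 0,"claw": 255},
    {"linear": [-0.053,0.19,0.12],"roll": 0,"claw": 255},
    {"linear": [-0.053,0.19,0.12],"roll": 0,"claw": 255}
  ]
}}

```text
t: 7.9
tcp_pos: [555.7, 48.5, 294.9]
eef_rot: [-1.888, -2.511, -0.001]
wrist_force: [-0.6, -0.7, 0.8]
finger_gap: 0.4
grip_force: 0.0
```

Run:
```python
from h import *
w=vision.snapshot('side')
cv2.imwrite('pics/s3.png',cv2.resize(w[120:270,170:340],None,fx=4,fy=4,interpolation=2)[:,:,::-1])
st=(577.4,-39,.2797)
for d in(-8,0,8):
  print(d,((pr('side',W([[47*np.sin(t),-108,80+47*np.cos(t)] for t in np.radians(np.array([45,135,225,315])+d)],st))-[170,120])*4).round().tolist())
```

```text
-8 [[477.0, 394.0], [484.0, 472.0], [399.0, 528.0], [388.0, 450.0]]
0 [[483.0, 397.0], [479.0, 481.0], [393.0, 526.0], [394.0, 441.0]]
8 [[489.0, 400.0], [472.0, 489.0], [387.0, 523.0], [401.0, 432.0]]
```

View pics/s3.png

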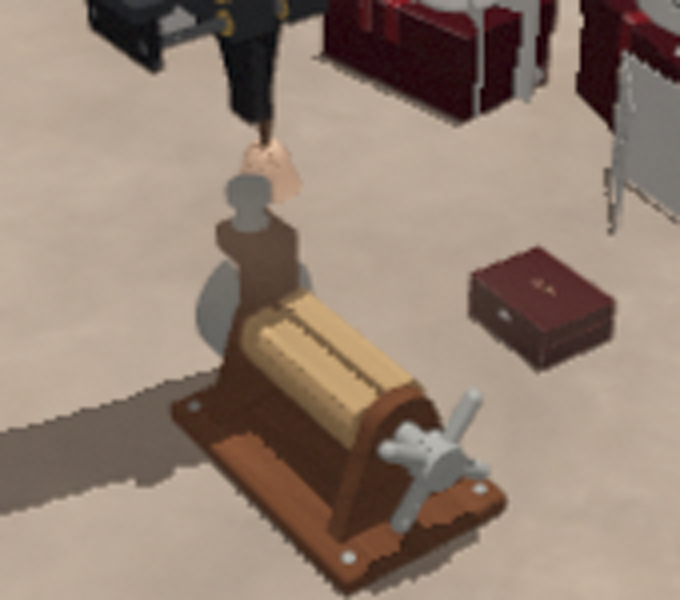

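The flat is almost up. The star tips at (473,400), (485,468), (403,522) and (388,445) fit about -7°, so I'll nudge it a further 7°.

Call:
{"api": "servo_tool", "payload": {
  "steps": [
    {"linear": [0.051,-0.1915,0],"roll": 0,"claw": 255},
    {"linear": [0.051,-0.1915,0],"roll": 0,"claw": 255},
    {"linear": [0.051,-0.1915,0],"roll": 0,"claw": 255},
    {"linear": [0.051,-0.1915,0],"roll": 0,"claw": 255},
    {"linear": [0.051,-0.1915,-0.06],"roll": 0,"claw": 255},
    {"linear": [0.051,-0.1915,-0.1],"roll": 0,"claw": 255},
    {"linear": [0.051,-0.1915,-0.12],"roll": 0,"claw": 255},
    {"linear": [0.054,-0.1905,-0.12],"roll": 0,"claw": 255},
    {"linear": [0.056,-0.19,-0.12],"roll": 0,"claw": 255},
    {"linear": [0.058,-0.1895,-0.12],"roll": 0,"claw": 255},
    {"linear": [0.058,-0.1895,-0.12],"roll": 0,"claw": 255},
    {"linear": [0.058,-0.1895,-0.12],"roll": 0,"claw": 255}
  ]
}}

```text
t: 9.45
tcp_pos: [614.4, -142.5, 176.2]
eef_rot: [1.89, 2.507, 0.001]
wrist_force: [-2.4, -1.1, 2.0]
finger_gap: 0.7
grip_force: 1.3
```

Call:
{"api": "servo_tool", "payload": {
  "steps": [
    {"linear": [-0.003,-0.001,0],"roll": 0,"claw": 255},
    {"linear": [-0.003,-0.001,0.06],"roll": 0,"claw": 255},
    {"linear": [-0.003,-0.001,0.12],"roll": 0,"claw": 255},
    {"linear": [-0.003,-0.001,0.12],"roll": 0,"claw": 255},
    {"linear": [-0.061,0.1885,0.12],"roll": 0,"claw": 255},
    {"linear": [-0.061,0.1885,0.12],"roll": 0,"claw": 255},
    {"linear": [-0.061,0.1885,0.12],"roll": 0,"claw": 255},
    {"linear": [-0.061,0.1885,0.12],"roll": 0,"claw": 255},
    {"linear": [-0.061,0.1885,0.12],"roll": 0,"claw": 255}
  ]
}}

```text
t: 10.58
tcp_pos: [552.6, 47.4, 294.8]
eef_rot: [-1.888, -2.511, 0.0]
wrist_force: [-0.0, -0.8, 0.6]
finger_gap: 0.2
grip_force: 0.0
```

Run:
```python
from h import *
w=vision.snapshot('side')
cv2.imwrite('pics/s4.png',cv2.resize(w[120:270,170:340],None,fx=4,fy=4,interpolation=2)[:,:,::-1])
```

```text
(no output)
```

View pics/s4.png

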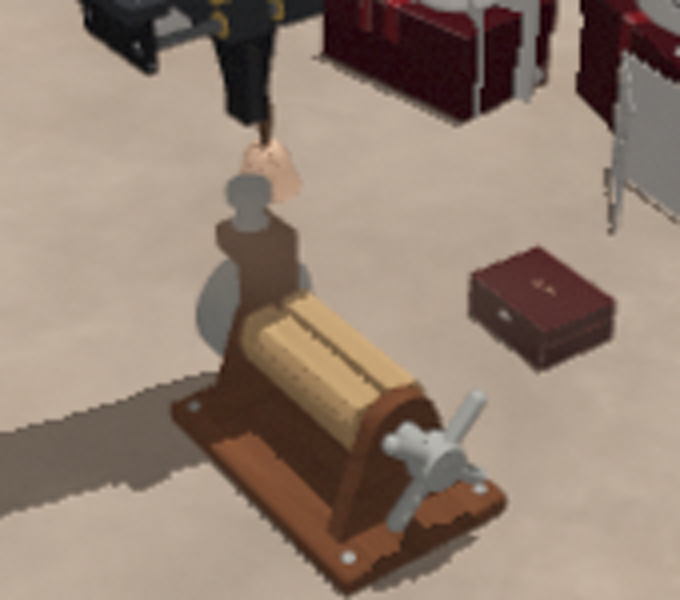

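The star is now within about 2° of upright. Next is the pin: the hand is directly above its head.

Call:
{"api": "servo_tool", "payload": {
  "steps": [
    {"linear": [0,0,-0.04],"roll": 0,"claw": 255},
    {"linear": [0,0,-0.048],"roll": 0,"claw": 255},
    {"linear": [0,0,-0.052],"roll": 0,"claw": 255},
    {"linear": [0,0,-0.056],"roll": 0,"claw": 255},
    {"linear": [0,0,-0.06],"roll": 0,"claw": 255},
    {"linear": [0,0,-0.063],"roll": 0,"claw": 255},
    {"linear": [0,0,-0.066],"roll": 0,"claw": 255},
    {"linear": [0,0,-0.068],"roll": 0,"claw": 255},
    {"linear": [0,0,-0.068],"roll": 0,"claw": 255}
  ]
}}

```text
t: 11.75
tcp_pos: [553.1, 46.5, 227.4]
eef_rot: [1.891, 2.508, 0.001]
wrist_force: [0.5, -0.4, 2.3]
finger_gap: 0.4
grip_force: 0.7
```

Call:
{"api": "servo_tool", "payload": {
  "steps": [
    {"linear": [0,0,-0.002],"roll": 0,"claw": 255},
    {"linear": [0,0,-0.003],"roll": 0,"claw": 255},
    {"linear": [0,0,-0.003],"roll": 0,"claw": 255},
    {"linear": [0,0,-0.003],"roll": 0,"claw": 255}
  ]
}}

```text
t: 12.25
tcp_pos: [553.2, 46.5, 226.1]
eef_rot: [1.891, 2.508, 0.002]
wrist_force: [-2.3, -0.8, 11.7]
finger_gap: 0.7
grip_force: 5.9
```

The tip is at 156 mm with 11.7 N, so the head is seated. I'll retreat and check.

Call:
{"api": "servo_tool", "payload": {
  "steps": [
    {"linear": [0,0,0.06],"roll": 0,"claw": 255},
    {"linear": [0,0,0.09],"roll": 0,"claw": 255},
    {"linear": [-0.06,0.06,0.12],"roll": 0,"claw": 255},
    {"linear": [-0.06,0.14,0.12],"roll": 0,"claw": 255},
    {"linear": [-0.06,0.14,0.12],"roll": 0,"claw": 255},
    {"linear": [-0.06,0.14,0.12],"roll": 0,"claw": 255}
  ]
}}

```text
t: 13.0
tcp_pos: [491.0, 190.6, 343.6]
eef_rot: [-1.881, -2.514, 0.001]
wrist_force: [0.9, -0.4, -0.6]
finger_gap: 0.3
grip_force: 0.0
```

Run:
```python
from h import *
w=vision.snapshot('side')
cv2.imwrite('pics/s5.png',cv2.resize(w[120:270,170:340],None,fx=4,fy=4,interpolation=2)[:,:,::-1])
```

```text
(no output)
```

View pics/s5.png

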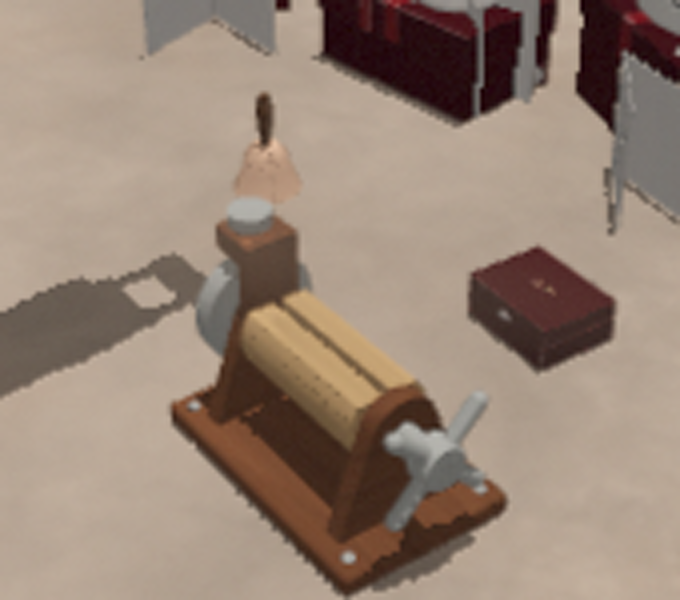

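The pin head sits on the guide block at (250,215), the flat is up, and the bell and case are where they were.

```bash
python3 -c "
from cell import robot
print(robot.sign_off())"
```

```text
the job is handed in; nothing more can be done
None
```

I turned the bar until its flat faces up (within about 2° by camera), pushed the locking pin down until its head sat on the guide block, and handed the job in at about 13 s; no verdict came back, and I touched none of the bystanders.

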